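Pin a lacquered lid panel and wedge its free edge up

TASK

Lower the red lacquered panel over the two pins of the wooden fixture until it lies flush on the ledge and both rests, and let it go. Then stand the yellow wedge on the fixture's base board and push it, thin end first, between the two rests under the panel's free edge until that edge just lifts off, about 4 mm clear of both rests. Finish while still holding the wedge there, flat on the base board, not touching the panel, and leave the jar, the pot and the mug where they are.

Things in the scene. Friction and masses are not known exactly. Their poses are not given: they have to be found in the camera images.
- fixture: Fixed wooden fixture; board 300 x 180 x 10 mm (x, y, z), origin at the centre of its underside. +x: the way the wedge is pushed. Dark ledge at x 105 to 140, y -75 to 75 mm, 14 mm above the board, with two 8 mm steel pins, tapered at the tip, 19 mm tall. The seated panel covers x 20 to 140, y -75 to 75 mm, underside at z 24 mm. The board is bare from x -150 to 20 mm: the wedge slides there
- rests: Two dark blocks on the fixture's board, 30 mm long, 35 mm wide, 14 mm high, under the two corners of the panel's free edge; origin midway between them on the board's top (fixture x 35, y 0, z 10 mm). The gap between them, 80 mm wide (y -40 to 40 mm), is for the wedge
- pin0 (a point): foot of the first pin on the ledge's top (fixture x 120, y 50, z 24 mm); takes panel_hole0
- pin1 (a point): foot of the second pin on the ledge's top (fixture x 120, y -50, z 24 mm); takes panel_hole1
- panel_grip (a point): Centre of the wooden block on the loose red panel (120 x 150 x 10 mm in x, y, z; 0.3 to 0.55 kg). Block: 50 mm along the panel's x, 22 mm along y, 35 mm high, over the panel's centre. This point: 27.5 mm above the panel's underside, 17.5 mm below the block's top. Panel axes, z up; two 10.5 mm holes near the +x edge. Seated, axes match the fixture's and this point is at fixture x 80, y 0, z 51.5 mm
- panel_hole0 (a point): centre of the first hole at the panel's underside: 40 mm along x, 50 mm along y and 27.5 mm below panel_grip, in the panel's axes
- panel_hole1 (a point): centre of the second hole at the panel's underside: 40 mm along x, -50 mm along y and 27.5 mm below panel_grip
- panel_edge (a point): middle of the panel's free edge (its -x edge, far from the holes), at the underside; at fixture x 20, y 0, z 24 mm when the panel lies flush
- wedge_grip (a point): Centre of the black upright grip (26 mm along x, 22 mm along y, top 50 mm above the underside) of the loose yellow wedge, 115 x 36 mm, 0.16 kg; 30 mm above the underside. Axes: z up, +x to the thin end, 102 mm ahead. Top rises from 4 mm at the thin end by 0.22 mm per mm for 85 mm: on the board it meets the panel's edge when 45 mm under it; 18 mm more lifts the edge 4 mm
- jar_mid (a point): middle of a white jar, 52 mm in diameter, 60 mm high, a bystander
- pot_mid (a point): middle of an orange pot, 52 mm in diameter, 45 mm high, a bystander
- mug_mid (a point): middle of a white mug with a handle, 76 mm in diameter, 85 mm high, a bystander
Mind the look-alikes: they are no part of the job. What is meant by the part that bears panel_grip is not blue, and is the smaller of those in its own colour. Of the things that look like the part that bears wedge_grip, take the one that is farthest to the robot's right at the start.

How it is judged:
By the outcome, as a careful person would: the job done as asked, in the order asked, and still so for the second after the job is handed in, while the arm keeps its last pose, push and grip.
It also fails if it takes over 72 s, if anything falls off the work surface, if the arm or the gripper's body presses on something with over 40 N, if the wrist force passes 120 N, or if a joint passes its speed limit or range.

ROBOT

A 6-joint arm with a two-finger parallel gripper is mounted at the origin on the work surface. World frame = base frame: x ahead of the robot, y to its left, z up, the work surface at z = 0. Lengths are in mm, angles in rad, forces in N, time in s.
With the tool pointing down it reaches from about 275 to 1000 mm from the base axis. Payload 8.4 kg.
Tool frame: the origin (TCP) lies midway between the tips of the shut fingers; the grasp point (between the pads) lies 19 mm behind it; z points along the fingers, y is the line along which they close (so a half turn about z gives the same grasp; the last joint's range is limited). The gripper opens to 85 mm and grips with 20 to 120 N. Pads are 22 mm wide; open, the fingers measure 114 mm over their backs; the gripper's body (76 mm by 85 mm) begins 54 mm behind the grasp point. The pads swing forward as they close: fully open they stand 13 mm farther back than shut.
Start: joints at [1.108, 0.353, 1.633, -0, 1.155, -0.002], TCP at [277.914, 559.814, 231.281] pointing down, gripper open.
Joint ranges: [-2.63, 2.63], [-0.92, 2.1], [0.06, 2.66], [-1.3, 4.44], [0, 2.69], [-3.02, 3.02]. Speed limits (rad/s): [2.22, 2.22, 2.79, 3.14, 3.14, 3.14].

INTERFACE

Orientations are given as [roll, pitch, yaw] about the fixed x, y, z axes, in that order (R = Rz(yaw) Ry(pitch) Rx(roll)).
In Python, from rig import r gives the robot as it stands.
- The arm moves only by the tool servo_tool, never from a script. Its argument "deltas" is a list of rows, each an object of numbers: "x", "y", "z": the shift along the world's x, y, z in mm; "rx", "ry", "rz": the turn, a rotation vector about the world's x, y, z in rad; "gripper": the gripper's target within -1 to 1 (fully open at 1, half-way at 0, shut at -1). A call has 1 to 10 rows; each row is the pose to reach, as a shift and turn from the pose commanded when the call began; what a row does not reach only later rows make up. A row lasts 1/10 s, in which the tool goes at most 50 mm and 8.59 degrees, less where a joint would pass 70% of its speed; a pose out of reach is approached as far as the arm can. A call with a gripper value outside its range is refused whole. The fingers move at their own pace and stop on an object; "newtons" is the grip in N (left out, the last holds). Time passes only in rows, so rows that repeat a pose let the fingers close. It gives the time, the measured TCP pose, the force, the opening and the grip force at its end, in the units of the state.
- r.sense(): the state, without advancing time (a new reading comes with each control period).
- r.grab_frame(name): name is "scene" or "top" or "wrist"; returns the picture (400x640x3 uint8, blue, green, red); there is no depth.
- r.camera_params(name): a dict with "mtx" (3x3 intrinsics, pixels), "D" ([k1, k2, p1, p2, k3] as OpenCV has them; the pictures are not rectified), "eye" and "orientation" of the camera in the world. Camera axes: x right, y down, z forward; pixel columns grow to the right and rows downward; lengths in mm; the calibration is good to about 2 mm. A picture is of the moment at which its call begins: read the wrist's pose just before it. camera_params takes no time and is no camera call; for the wrist camera it gives the pose at the moment of the call.
- r.sign_off(): hands the job in; it is judged then, once.
Trained networks look in the newest picture that a camera, given by its name, has taken for a name from the list of things; names that differ only in an ending like _2 or _b are one class to them, and where a whole thing is asked for, a point or a joint stands for the part that bears it (a point fixed in the world has none). Each returns a list of dicts, best first, with "conf" (0 to 1); they miss things now and then, are a little off and sometimes report something else, mostly with a low value. They report only what shows in the picture. A call takes as long as a camera call. They do not tell look-alikes from the thing itself.
- r.recognise(name, camera): "box" ([left, top, width, height] in pixels, round what is visible of it).
The state is a dict: "clock": time; "qpos": joint angles; "qvel": joint speeds; "joint_efforts": joint torques, N m; "eef_pos": TCP position; "tcp_rot": TCP orientation; "contact_force": force on the tool from outside, world axes, zero at the start; "wrist_torque": the same for the moment, N m; "opening": opening from 0.0 (shut) to 1.0 (fully open); "grasp_force": force on a finger pad.
Only numpy, scipy, OpenCV 4.12 (cv2) and the standard library are available. Lean on these libraries where they do the work, as an engineer would, in place of code of your own. Each camera call takes 0.05 s, during which the arm holds its last target. There are 200 camera calls.

## Working session

There is one attempt and no reset: what is moved stays moved. The work goes in short steps, Python scripts to look and compute and a tool call to move; the robot and the scene stay as the last step left them, time stands still between calls to the robot, and variables do not carry over. Pictures are saved under pics/ and viewed, at most 10 in all, crops included, and the job is handed in when it is done.

Besides the shell and the picture viewer there is one more tool, called after "Call:" as name(argument=value, ...) on one line, values as JSON. servo_tool: Moves the arm, as the interface text tells. Its arguments: {"type":"object","properties":{"deltas":{"type":"array","items":{"type":"object","properties":{"x":{"type":"number"},"y":{"type":"number"},"z":{"type":"number"},"rx":{"type":"number"},"ry":{"type":"number"},"rz":{"type":"number"},"gripper":{"type":"number"}}}},"newtons":{"type":"number"}},"required":["deltas"]}

```bash
mkdir -p pics; ls; cat > h.py <<'E'
from rig import r
import cv2, numpy as np
E
python3 - <<'E'
from h import *
for n in("scene","top"):
    f=r.grab_frame(n); cv2.imwrite(f"pics/{n}0.png",f)
    p=r.camera_params(n); print(n,p)
    for k in("panel_grip","wedge_grip","fixture","rests","jar_mid","pot_mid","mug_mid"):
        print(k,[(d["box"],round(d["conf"],2)) for d in r.recognise(k,n)][:4])
print(r.sense())
E
```

```text
pics
scene {'mtx': array([[364.20529928,   0.        , 310.49875891],
       [  0.        , 364.20529928, 200.86533287],
       [  0.        ,   0.        ,   1.        ]]), 'D': array([-0.08238752,  0.        ,  0.        ,  0.        ,  0.        ]), 'eye': array([1314.37842389, -423.76828489,  919.95677655]), 'orientation': array([-2.355749 , -0.013433 ,  1.1145791])}
panel_grip [([205.7, 225.4, 48.7, 38.0], 0.74), ([195.2, 176.5, 52.2, 39.3], 0.55)]
wedge_grip [([400.1, 170.7, 11.4, 17.6], 0.69), ([411.5, 148.2, 9.7, 20.2], 0.65)]
fixture [([294.9, 172.4, 58.4, 62.4], 0.9)]
rests [([300.6, 191.2, 39.8, 6.3], 0.45)]
jar_mid [([291.7, 267.2, 14.8, 23.2], 0.72), ([205.0, 224.4, 45.1, 34.5], 0.5)]
pot_mid [([382.1, 223.9, 20.4, 23.5], 0.54)]
mug_mid [([335.4, 234.2, 27.0, 34.9], 0.97)]
top {'mtx': array([[416.85234188,   0.        , 320.54819536],
       [  0.        , 416.85234188, 203.20465521],
       [  0.        ,   0.        ,   1.        ]]), 'D': array([-0.0963832,  0.       ,  0.       ,  0.       ,  0.       ]), 'eye': array([ 438.72247642,  -37.88919125, 1267.31109937]), '
[... 407 characters left out ...]
7], 0.97)]
{'clock': 0.8, 'qpos': array([ 1.10759166e+00,  3.52959226e-01,  1.63340933e+00, -2.73875299e-05,
        1.15525455e+00, -2.39110159e-03]), 'qvel': array([-0.00071903, -0.0007545 , -0.00083306, -0.00138116, -0.0004319 ,
        0.00109356]), 'joint_efforts': array([ 1.79945628e-04, -6.05105138e+01, -3.42429972e+01,  1.29305195e-04,
        6.04387988e-04, -2.54265166e-05]), 'eef_pos': array([277.91713242, 559.7881751 , 231.30245418]), 'tcp_rot': array([-3.14156214e+00,  2.49835708e-05,  2.68079015e+00]), 'contact_force': array([-0.28277167,  1.28369729,  0.14998802]), 'wrist_torque': array([-0.04174185,  0.01228841,  0.00177614]), 'grasp_force': 0.0, 'opening': 1.002530520229206}
```

```bash
python3 - <<'E'
import cv2
f=cv2.imread("pics/top0.png")[80:290,130:570]
f2=cv2.imread("pics/scene0.png")
cv2.imwrite("pics/topc.png",cv2.resize(f,(800,382),interpolation=cv2.INTER_CUBIC))
E
```

```text
(no output)
```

View pics/topc.png

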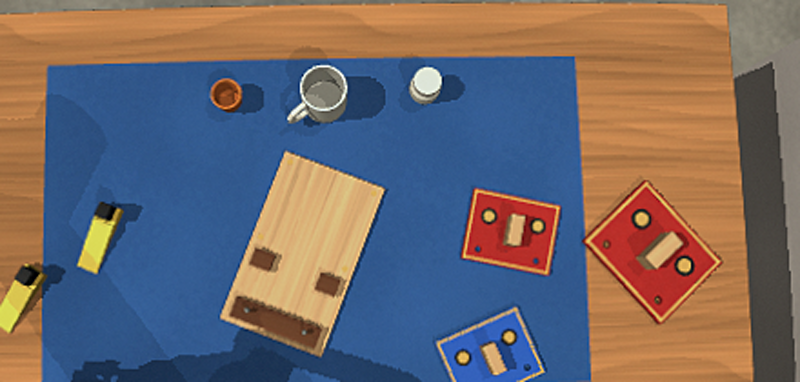

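View pics/scene0.png

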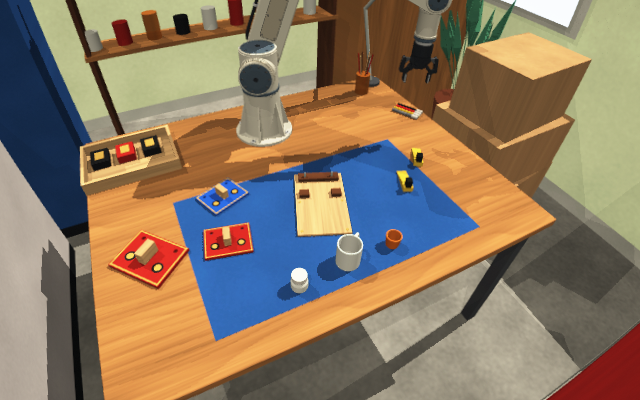

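```bash
cat > h.py <<'E'
from rig import r
import cv2, numpy as np
from scipy.spatial.transform import Rotation as R
from scipy.optimize import least_squares
def cam(n):
    p=r.camera_params(n); return p["mtx"],p["D"],np.array(p["eye"]),R.from_euler("xyz",p["orientation"]).as_matrix()
def ray(c,px,z):
    K,D,e,M=c; u=cv2.undistortPoints(np.float64(px).reshape(-1,1,2),K,D)[:,0]
    d=np.c_[u,np.ones(len(u))]@M.T; z=np.broadcast_to(z,len(u)); return e+d*((z-e[2])/d[:,2])[:,None]
def proj(c,P):
    K,D,e,M=c; return cv2.projectPoints((np.float64(P)-e)@M,np.zeros(3),np.zeros(3),K,D)[0][:,0]
def fit2(model,world):  # planar fit: x,y,yaw(deg), residual
    a=np.asarray(model,float)[:,:2];b=np.asarray(world)[:,:2];ca,cb=a.mean(0),b.mean(0);A=a-ca;B=b-cb
    t=np.arctan2((A[:,0]*B[:,1]-A[:,1]*B[:,0]).sum(),(A*B).sum());c,s=np.cos(t),np.sin(t);M=np.array([[c,-s],[s,c]])
    o=cb-M@ca; return o,np.degrees(t),np.abs((a@M.T+o-b)).max()
E
python3 - <<'E'
from h import *
t=cam("top"); f=lambda l:np.array(l)*[440/800,210/382]+[130,80]
print("fixture",fit2([(-150,90),(-150,-90),(150,-90),(150,90)][::1],ray(t,f([(385,187),(287,152),(220,318),(322,356)]),10)))
print("panel rel grip",fit2([(-60,75),(-60,-75),(60,-75),(60,75)],ray(t,f([(560,205),(474,189),(462,257),(550,273)]),10)))
print("wedge grip top",ray(t,f([(108,211)]),50),"thin",ray(t,f([(79,267),(96,272)]),0))
print("bystanders jar pot mug top",ray(t,f([(427,80),(227,90),(323,88)]),[60,45,85]))
K,D,e,M=cam("wrist"); s=r.sense(); T=R.from_euler("xyz",s["tcp_rot"]).as_matrix()
print("cam in tcp",T.T@(e-s["eef_pos"]),"\n",T.T@M, K[0])
E
```

```text
fixture (array([512.59523142,  16.16796509]), np.float64(158.1603203856213), np.float64(3.1250115857798164))
panel rel grip (array([ 541.85650971, -332.82015647]), np.float64(168.48819631565436), np.float64(1.899436157844093))
wedge grip top [[583.41094896 331.90935019  50.        ]] thin [[495.43535212 395.96991581   0.        ]
 [486.57021358 366.73215263   0.        ]]
bystanders jar pot mug top [[ 788.44344269 -191.98754919   60.        ]
 [ 781.5578035   137.70661829   45.        ]
 [ 770.54634045  -21.68504888   85.        ]]
cam in tcp [  74.69706207   -0.16767121 -142.61479651] 
 [[ 1.42378717e-03 -9.56765263e-01 -2.90857705e-01]
 [ 9.99998985e-01  1.34455797e-03  4.72256231e-04]
 [-6.07633113e-05 -2.90858082e-01  9.56766206e-01]] [318.5119624    0.         319.88444646]
```

Call:
servo_tool(deltas=[{"x": 160,"y": -514,"z": -57,"rz": 0.08},{"x": 160,"y": -514,"z": -57,"rz": 0.08},{"x": 160,"y": -514,"z": -57,"rz": 0.08},{"x": 160,"y": -514,"z": -57,"rz": 0.08},{"x": 160,"y": -514,"z": -57,"rz": 0.08},{"x": 160,"y": -514,"z": -57,"rz": 0.08},{"x": 160,"y": -514,"z": -57,"rz": 0.08},{"x": 160,"y": -514,"z": -57,"rz": 0.08},{"x": 160,"y": -514,"z": -57,"rz": 0.08},{"x": 160,"y": -514,"z": -57,"rz": 0.08}])

```text
invalid input
```

Call:
servo_tool(deltas=[{},{},{},{}])

```text
invalid input
```

Call:
servo_tool(deltas=[{"x": 160,"y": -514,"z": -57,"rx": 0,"ry": 0,"rz": 0.08,"gripper": 1},{"x": 160,"y": -514,"z": -57,"rx": 0,"ry": 0,"rz": 0.08,"gripper": 1},{"x": 160,"y": -514,"z": -57,"rx": 0,"ry": 0,"rz": 0.08,"gripper": 1},{"x": 160,"y": -514,"z": -57,"rx": 0,"ry": 0,"rz": 0.08,"gripper": 1},{"x": 160,"y": -514,"z": -57,"rx": 0,"ry": 0,"rz": 0.08,"gripper": 1},{"x": 160,"y": -514,"z": -57,"rx": 0,"ry": 0,"rz": 0.08,"gripper": 1},{"x": 160,"y": -514,"z": -57,"rx": 0,"ry": 0,"rz": 0.08,"gripper": 1},{"x": 160,"y": -514,"z": -57,"rx": 0,"ry": 0,"rz": 0.08,"gripper": 1},{"x": 160,"y": -514,"z": -57,"rx": 0,"ry": 0,"rz": 0.08,"gripper": 1},{"x": 160,"y": -514,"z": -57,"rx": 0,"ry": 0,"rz": 0.08,"gripper": 1}])

```text
clock: 1.8
eef_pos: [426.1, 83.2, 178.8]
tcp_rot: [3.141, 0.001, 2.761]
contact_force: [1.2, 0.9, 0.4]
opening: 0.996
grasp_force: 0.0
```

Call:
servo_tool(deltas=[{"x": 12,"y": -37,"z": -5,"rx": 0,"ry": 0,"rz": 0,"gripper": 1},{"x": 12,"y": -37,"z": -5,"rx": 0,"ry": 0,"rz": 0,"gripper": 1},{"x": 12,"y": -37,"z": -5,"rx": 0,"ry": 0,"rz": 0,"gripper": 1}])

```text
clock: 2.1
eef_pos: [437.8, 47.4, 173.6]
tcp_rot: [3.141, -0.0, 2.758]
contact_force: [-1.3, 0.1, 0.6]
opening: 1.0
grasp_force: 0.0
```

```bash
cat >> h.py <<'E'
def snap(tag):
    c=cam("wrist"); f=r.grab_frame("wrist"); cv2.imwrite(f"pics/{tag}.png",f)
    np.savez(f"{tag}.npz",K=c[0],D=c[1],e=c[2],M=c[3]); s=r.sense(); print(s["clock"],s["eef_pos"],s["tcp_rot"],s["qpos"]); return c,f
def load(tag): z=np.load(f"{tag}.npz"); return z["K"],z["D"],z["e"],z["M"]
E
python3 -c "
from h import *
snap('fix')"
```

```text
2.15 [437.6295334   48.21142031 173.70849366] [ 3.14133494e+00 -2.05984934e-04  2.75968856e+00] [ 1.06063159e-01  1.36248815e-01  2.06988427e+00  4.02788088e-04
  9.35520725e-01 -1.08306807e+00]
```

View pics/fix.png

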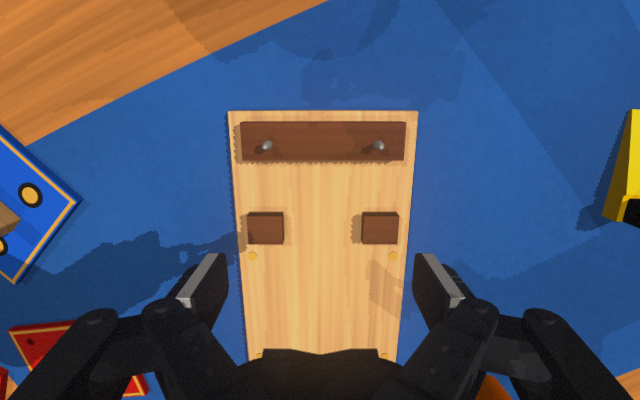

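```bash
cat > fx.py <<'E'
from h import *
c=load("fix"); g=cv2.cvtColor(cv2.imread("pics/fix.png"),cv2.COLOR_BGR2GRAY)
pts=[(228,111,150,90,10),(418,111,150,-90,10),(241,122,140,75,24),(405,122,140,-75,24),(404,160,105,-75,24),(241,161,105,75,24),
(248,212,50,75,24),(284,212,50,40,24),(284,244,20,40,24),(248,244,20,75,24),(361,212,50,-40,24),(398,212,50,-75,24),(398,244,20,-75,24),(361,244,20,-40,24)]
a=np.array(pts,float); px=np.float32(a[:,:2]).reshape(-1,1,2)
q=cv2.cornerSubPix(g,px.copy(),(4,4),(-1,-1),(3,40,.01))[:,0]
def P(v):
    co,s=np.cos(v[2]),np.sin(v[2]); m=a[:,2:]
    return np.c_[v[0]+co*m[:,0]-s*m[:,1],v[1]+s*m[:,0]+co*m[:,1],m[:,2]+v[3]]
s=least_squares(lambda v:(proj(c,P(v))-q).ravel(),[512,16,2.76,0],loss="soft_l1",f_scale=.5)
print(s.x,np.degrees(s.x[2]));print(np.c_[a[:,2:],q,proj(c,P(s.x))-q].round(1))
def w(m):
    co,sn=np.cos(s.x[2]),np.sin(s.x[2]); return [s.x[0]+co*m[0]-sn*m[1],s.x[1]+sn*m[0]+co*m[1],m[2]+s.x[3]]
for y in(50,-50): print("pin pred foot/tip",proj(c,[w((120,y,24)),w((120,y,43))]).round(1))
print("seat grip",w((80,0,51.5)))
f=cv2.imread("pics/fix.png")[100:260,220:420]; cv2.imwrite("pics/fixz.png",cv2.resize(f,(750,600),interpolation=cv2.INTER_CUBIC))
E
python3 fx.py
```

```text
[515.53120398  18.8905834    2.76036557  -2.04570118] 158.15729722868411
[[ 1.500e+02  9.000e+01  1.000e+01  2.272e+02  1.108e+02 -3.000e-01
  -4.000e-01]
 [ 1.500e+02 -9.000e+01  1.000e+01  4.178e+02  1.109e+02  2.000e-01
  -6.000e-01]
 [ 1.400e+02  7.500e+01  2.400e+01  2.397e+02  1.220e+02  1.000e-01
   1.000e-01]
 [ 1.400e+02 -7.500e+01  2.400e+01  4.056e+02  1.218e+02 -4.000e-01
   2.000e-01]
 [ 1.050e+02 -7.500e+01  2.400e+01  4.032e+02  1.601e+02 -6.000e-01
   0.000e+00]
 [ 1.050e+02  7.500e+01  2.400e+01  2.410e+02  1.610e+02  1.400e+00
  -7.000e-01]
 [ 5.000e+01  7.500e+01  2.400e+01  2.491e+02  2.116e+02 -2.700e+00
   4.000e+00]
 [ 5.000e+01  4.000e+01  2.400e+01  2.826e+02  2.115e+02 -8.000e-01
   4.100e+00]
 [ 2.000e+01  4.000e+01  2.400e+01  2.823e+02  2.441e+02  6.000e-01
  -6.000e-01]
 [ 2.000e+01  7.500e+01  2.400e+01  2.474e+02  2.436e+02  1.100e+00
  -3.000e-01]
 [ 5.000e+01 -4.000e+01  2.400e+01  3.621e+02  2.116e+02  1.000e+00
   3.800e+00]
 [ 5.000e+01 -7.500e+01  2.400e+01  3.965e+02  2.120e+02  2.000e+00
   3.400e+00]
 [ 2.000e+01 -7.500e+01  2.400e+01  3.967e+02  2.440e+02 -3.000e-01
  -8.000e-01]
 [ 2.000e+01 -4.000e+01  2.400e+01  3.626e+02  2.436e+02 -7.000e-01
  -2.000e-01]]
pin pred foot/tip [[268.3 144.1]
 [264.9 146.9]]
pin pred foot/tip [[376.8 144. ]
 [380.6 146.8]]
seat grip [np.float64(441.2745010160252), np.float64(48.65536232218493), np.float64(49.45429881689346)]
```

Call:
servo_tool(deltas=[{"x": 104,"y": -380,"z": -24,"rx": 0,"ry": 0,"rz": 0.18,"gripper": 1},{"x": 104,"y": -380,"z": -24,"rx": 0,"ry": 0,"rz": 0.18,"gripper": 1},{"x": 104,"y": -380,"z": -24,"rx": 0,"ry": 0,"rz": 0.18,"gripper": 1},{"x": 104,"y": -380,"z": -24,"rx": 0,"ry": 0,"rz": 0.18,"gripper": 1},{"x": 104,"y": -380,"z": -24,"rx": 0,"ry": 0,"rz": 0.18,"gripper": 1},{"x": 104,"y": -380,"z": -24,"rx": 0,"ry": 0,"rz": 0.18,"gripper": 1},{"x": 104,"y": -380,"z": -24,"rx": 0,"ry": 0,"rz": 0.18,"gripper": 1},{"x": 104,"y": -380,"z": -24,"rx": 0,"ry": 0,"rz": 0.18,"gripper": 1},{"x": 104,"y": -380,"z": -24,"rx": 0,"ry": 0,"rz": 0.18,"gripper": 1},{"x": 104,"y": -380,"z": -24,"rx": 0,"ry": 0,"rz": 0.18,"gripper": 1}])

```text
clock: 3.15
eef_pos: [542.3, -331.3, 149.2]
tcp_rot: [3.141, -0.001, 2.941]
contact_force: [0.3, 0.5, -0.1]
opening: 1.001
grasp_force: 0.0
```

```bash
sed -i 's/(248,212,50,75,24),(284,212,50,40,24)/(284,212,50,40,10)/; s/(361,212,50,-40,24),(398,212,50,-75,24)/(361,212,50,-40,10)/' fx.py; python3 fx.py
python3 -c "
from h import *
c,f=snap('pan')
print(r.recognise('panel_grip','wrist'))"
```

```text
[515.50478691  18.78279695   2.7600145   -0.54848977] 158.13718229832457
[[ 1.500e+02  9.000e+01  1.000e+01  2.272e+02  1.108e+02 -8.000e-01
  -3.000e-01]
 [ 1.500e+02 -9.000e+01  1.000e+01  4.178e+02  1.109e+02  6.000e-01
  -5.000e-01]
 [ 1.400e+02  7.500e+01  2.400e+01  2.397e+02  1.220e+02 -4.000e-01
   2.000e-01]
 [ 1.400e+02 -7.500e+01  2.400e+01  4.056e+02  1.218e+02  0.000e+00
   3.000e-01]
 [ 1.050e+02 -7.500e+01  2.400e+01  4.032e+02  1.601e+02 -3.000e-01
   3.000e-01]
 [ 1.050e+02  7.500e+01  2.400e+01  2.410e+02  1.610e+02  1.000e+00
  -5.000e-01]
 [ 5.000e+01  4.000e+01  1.000e+01  2.826e+02  2.115e+02  5.000e-01
  -1.000e-01]
 [ 2.000e+01  4.000e+01  2.400e+01  2.823e+02  2.441e+02  3.000e-01
   0.000e+00]
 [ 2.000e+01  7.500e+01  2.400e+01  2.474e+02  2.436e+02  6.000e-01
   4.000e-01]
 [ 5.000e+01 -4.000e+01  1.000e+01  3.621e+02  2.116e+02 -6.000e-01
  -3.000e-01]
 [ 2.000e+01 -7.500e+01  2.400e+01  3.967e+02  2.440e+02 -1.000e-01
  -1.000e-01]
 [ 2.000e+01 -4.000e+01  2.400e+01  3.626e+02  2.436e+02 -6.000e-01
   4.000e-01]]
pin pred foot/tip [[268.  144.3]
 [264.5 147.1]]
pin pred foot/tip [[377.  144.2]
 [380.8 147.1]]
seat grip [np.float64(441.2585380890543), np.float64(48.57364347048829), np.float64(50.9515102331896)]
3.2 [ 541.9510219  -330.28232373  149.30564488] [ 3.14076575e+00 -9.92849006e-04  2.94179402e+00] [-5.49924966e-01  4.51950538e-01  1.68123618e+00  5.15186060e-04
  1.00962225e+00 -1.92119669e+00]
[{'box': [236.0, 120.4, 173.5, 128.3], 'conf': 0.62}, {'box': [256.4, 0.0, 95.5, 46.1], 'conf': 0.61}, {'box': [1.3, 69.4, 192.0, 238.7], 'conf': 0.56}]
```

View pics/pan.png

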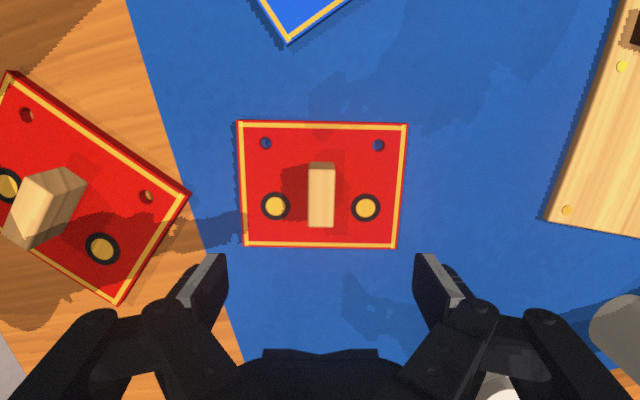

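View pics/fixz.png

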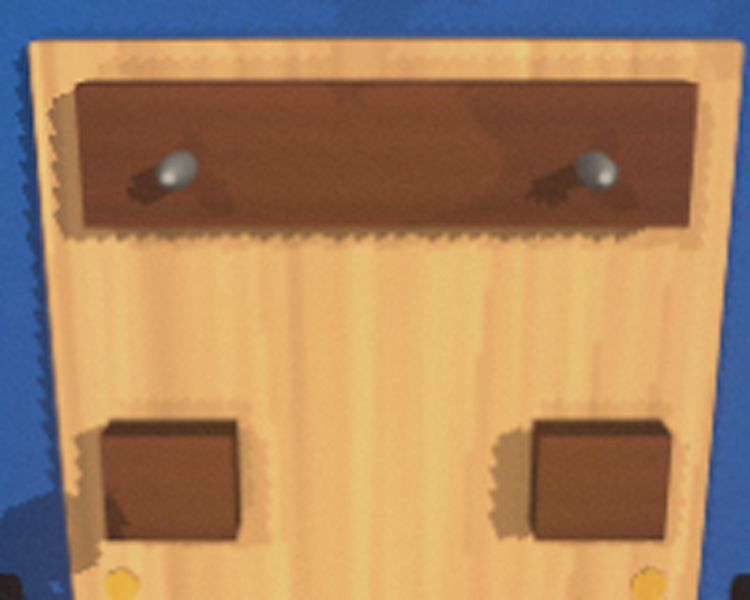

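```bash
cat > pn.py <<'E'
from h import *
c=load("pan"); im=cv2.imread("pics/pan.png"); g=cv2.cvtColor(im,cv2.COLOR_BGR2GRAY)
hol=[]
for x,y in((265,143),(378,145)):
    w=im[y-9:y+10,x-9:x+10].astype(float); m=np.clip(110-w[:,:,2],0,60); n,l,st,ce=cv2.connectedComponentsWithStats((m>0).astype(np.uint8))
    k=1+np.argmax(st[1:,4]); hol.append((x-9+ce[k][0],y-9+ce[k][1])); print(st[k],hol[-1])
pts=[(238,122,60,75,10),(407,125,60,-75,10),(395,248,-60,-75,10),(244,246,-60,75,10),(309,163,25,11,45),(334,163,25,-11,45),(333,228,-25,-11,45),(308,227,-25,11,45)]
a=np.array(pts,float)
q=cv2.cornerSubPix(g,np.float32(a[:,:2]).reshape(-1,1,2),(3,3),(-1,-1),(3,40,.01))[:,0]
a=np.r_[a,[(0,0,40,50,8),(0,0,40,-50,8)]]; q=np.r_[q,hol]
def P(v):
    co,s=np.cos(v[2]),np.sin(v[2]); m=a[:,2:]
    return np.c_[v[0]+co*m[:,0]-s*m[:,1],v[1]+s*m[:,0]+co*m[:,1],m[:,2]]
s=least_squares(lambda v:(proj(c,P(v))-q).ravel(),[542,-331,2.94],loss="soft_l1",f_scale=.5)
print(s.x,np.degrees(s.x[2]));print(np.c_[a[:,2:],q,proj(c,P(s.x))-q].round(1))
E
python3 pn.py
```

```text
[ 5  3 10 11 85] (np.float64(265.52941176470586), np.float64(142.25882352941176))
[ 4  4 11 11 90] (np.float64(377.85555555555555), np.float64(144.67777777777778))
[ 543.0352547  -330.42893419    2.92251536] 167.44779574295748
[[ 6.000e+01  7.500e+01  1.000e+01  2.376e+02  1.206e+02 -2.000e+00
  -2.000e+00]
 [ 6.000e+01 -7.500e+01  1.000e+01  4.055e+02  1.241e+02  3.000e+00
  -2.000e+00]
 [-6.000e+01 -7.500e+01  1.000e+01  3.941e+02  2.480e+02  2.300e+00
   1.000e-01]
 [-6.000e+01  7.500e+01  1.000e+01  2.444e+02  2.454e+02 -2.000e+00
  -1.000e-01]
 [ 2.500e+01  1.100e+01  4.500e+01  3.089e+02  1.626e+02 -1.300e+00
   5.100e+00]
 [ 2.500e+01 -1.100e+01  4.500e+01  3.326e+02  1.617e+02  2.900e+00
   6.500e+00]
 [-2.500e+01 -1.100e+01  4.500e+01  3.324e+02  2.266e+02  1.100e+00
   6.000e-01]
 [-2.500e+01  1.100e+01  4.500e+01  3.083e+02  2.262e+02 -1.100e+00
   5.000e-01]
 [ 4.000e+01  5.000e+01  8.000e+00  2.655e+02  1.423e+02 -2.000e-01
  -3.000e-01]
 [ 4.000e+01 -5.000e+01  8.000e+00  3.779e+02  1.447e+02  1.000e-01
  -5.000e-01]]
```

Call:
servo_tool(deltas=[{"x": 1.1,"y": -0.1,"z": -40,"rx": 0,"ry": 0,"rz": -0.019,"gripper": 1},{"x": 1.1,"y": -0.1,"z": -80,"rx": 0,"ry": 0,"rz": -0.019,"gripper": 1},{"x": 1.1,"y": -0.1,"z": -110,"rx": 0,"ry": 0,"rz": -0.019,"gripper": 1},{"x": 1.1,"y": -0.1,"z": -122,"rx": 0,"ry": 0,"rz": -0.019,"gripper": 1},{"x": 1.1,"y": -0.1,"z": -122,"rx": 0,"ry": 0,"rz": -0.019,"gripper": 1},{"x": 1.1,"y": -0.1,"z": -122,"rx": 0,"ry": 0,"rz": -0.019,"gripper": 1}])

```text
clock: 3.85
eef_pos: [543.8, -331.7, 29.1]
tcp_rot: [-3.141, 0.001, 2.923]
contact_force: [-0.8, 0.4, 0.9]
opening: 0.999
grasp_force: 0.0
```

Call:
servo_tool(deltas=[{"x": -0.6,"y": 1,"z": -14,"rx": 0,"ry": 0,"rz": 0,"gripper": 1},{"x": -0.6,"y": 1,"z": -14,"rx": 0,"ry": 0,"rz": 0,"gripper": 1},{"x": -0.6,"y": 1,"z": -14,"rx": 0,"ry": 0,"rz": 0,"gripper": -1},{"x": -0.6,"y": 1,"z": -14,"rx": 0,"ry": 0,"rz": 0,"gripper": -1},{"x": -0.6,"y": 1,"z": -14,"rx": 0,"ry": 0,"rz": 0,"gripper": -1},{"x": -0.6,"y": 1,"z": -14,"rx": 0,"ry": 0,"rz": 0,"gripper": -1},{"x": -0.6,"y": 1,"z": -14,"rx": 0,"ry": 0,"rz": 0,"gripper": -1},{"x": -0.6,"y": 1,"z": -14,"rx": 0,"ry": 0,"rz": 0,"gripper": -1},{"x": -0.6,"y": 1,"z": -14,"rx": 0,"ry": 0,"rz": 0,"gripper": -1},{"x": -0.6,"y": 1,"z": -14,"rx": 0,"ry": 0,"rz": 0,"gripper": -1}], newtons=50)

```text
clock: 4.85
eef_pos: [542.4, -331.2, 14.0]
tcp_rot: [-3.141, 0.0, 2.922]
contact_force: [-0.2, 0.0, 5.8]
opening: 0.253
grasp_force: 51.1
```

Call:
servo_tool(deltas=[{"x": 0,"y": 0,"z": 15,"rx": 0,"ry": 0,"rz": 0,"gripper": -1},{"x": 0,"y": 0,"z": 45,"rx": 0,"ry": 0,"rz": 0,"gripper": -1},{"x": -10,"y": 40,"z": 75,"rx": 0,"ry": 0,"rz": -0.02,"gripper": -1},{"x": -20,"y": 80,"z": 80,"rx": 0,"ry": 0,"rz": -0.04,"gripper": -1},{"x": -31,"y": 120,"z": 80,"rx": 0,"ry": 0,"rz": -0.06,"gripper": -1},{"x": -42,"y": 160,"z": 80,"rx": 0,"ry": 0,"rz": -0.08,"gripper": -1},{"x": -53,"y": 200,"z": 80,"rx": 0,"ry": 0,"rz": -0.1,"gripper": -1},{"x": -64,"y": 240,"z": 80,"rx": 0,"ry": 0,"rz": -0.12,"gripper": -1},{"x": -75,"y": 280,"z": 80,"rx": 0,"ry": 0,"rz": -0.13,"gripper": -1},{"x": -85,"y": 320,"z": 80,"rx": 0,"ry": 0,"rz": -0.14,"gripper": -1}])

```text
clock: 5.85
eef_pos: [456.2, -9.7, 94.1]
tcp_rot: [-3.142, -0.0, 2.781]
contact_force: [1.2, 1.4, -3.2]
opening: 0.251
grasp_force: 50.4
```

Call:
servo_tool(deltas=[{"x": -10,"y": 35,"z": 0,"rx": 0,"ry": 0,"rz": -0.015,"gripper": -1},{"x": -16.5,"y": 59.5,"z": 0,"rx": 0,"ry": 0,"rz": -0.022,"gripper": -1},{"x": -16.5,"y": 59.5,"z": 0,"rx": 0,"ry": 0,"rz": -0.022,"gripper": -1},{"x": -16.5,"y": 59.5,"z": 0,"rx": 0,"ry": 0,"rz": -0.022,"gripper": -1},{"x": -16.5,"y": 59.5,"z": 0,"rx": 0,"ry": 0,"rz": -0.022,"gripper": -1}])

```text
clock: 6.35
eef_pos: [441.0, 48.0, 93.9]
tcp_rot: [-3.142, 0.0, 2.76]
contact_force: [-0.7, 0.1, -4.1]
opening: 0.249
grasp_force: 50.5
```

```bash
python3 - <<'E'
from h import *
print(r.sense()["eef_pos"]);c,f=snap('hand'); print(r.sense()["contact_force"],r.sense()["wrist_torque"])
cv2.imwrite("pics/handz.png",cv2.resize(f[40:300,180:460],(646,600),interpolation=cv2.INTER_CUBIC))
E
```

```text
[440.99274163  47.95167568  93.90484875]
6.4 [441.00184397  47.78370966  93.81388148] [-3.14157219e+00  3.31118589e-04  2.75911513e+00] [ 1.04683722e-01  2.73418315e-01  2.12821693e+00 -2.56783001e-04
  7.39674401e-01 -1.08344542e+00]
[-1.06336689  0.11456983 -3.16277041] [-0.03109525 -0.02450444  0.01753988]
```

View pics/handz.png

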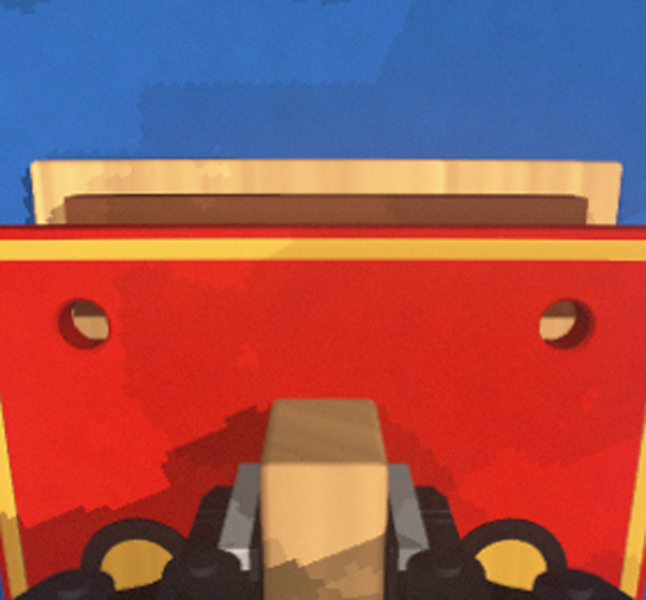

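```bash
python3 - <<'E'
from h import *
c=load("hand"); f=cv2.imread("pics/hand.png")
z=lambda l:np.array(l)/2.307+[180,40]
h=ray(c,z([(83.5,324),(567.5,323.5)]),89.8); print("holes",h,np.hypot(*(h[0]-h[1])[:2]))
a=2.760; ex=np.array([np.cos(a),np.sin(a)]); ey=np.array([-ex[1],ex[0]])
def fx(m,o): return o+m[0]*ex+m[1]*ey
b=ray(c,z([(31,160),(621,161),(65,196),(586,196)]),[9.5,9.5,23.5,23.5]); m=[(150,90),(150,-90),(140,75),(140,-75)]
print("origin est",[p[:2]-fx(k,0) for p,k in zip(b,m)])
print(fit2(m,b))
o=np.array([515.5,18.8]); print("pins",fx((120,50),o),fx((120,-50),o))
d=h[0]-h[1]; print("panel yaw",np.arctan2(-d[0],d[1]) % (2*np.pi), "grip", h[:,:2].mean(0)-40*ex)
E
```

```text
holes [[386.57958312  16.46701732  89.8       ]
 [423.59859811 109.32296724  89.8       ]] 99.96316774498258
origin est [array([515.96148858,  19.93485083]), array([515.26974056,  18.03946015]), array([515.51656013,  19.33512011]), array([514.97854919,  18.49235552])]
(array([515.44367351,  18.98058371]), np.float64(158.1491822612801), np.float64(0.9929468383663007))
pins [385.5113228   17.08424922] [422.75122675 109.89152024]
panel yaw 2.762232113871857 grip [442.21199902  47.99903071]
```

Call:
servo_tool(deltas=[{"x": -0.9,"y": 0.6,"z": -15,"rx": 0,"ry": 0,"rz": -0.002,"gripper": -1},{"x": -0.9,"y": 0.6,"z": -30,"rx": 0,"ry": 0,"rz": -0.002,"gripper": -1},{"x": -0.9,"y": 0.6,"z": -36,"rx": 0,"ry": 0,"rz": -0.002,"gripper": -1},{"x": -0.9,"y": 0.6,"z": -40,"rx": 0,"ry": 0,"rz": -0.002,"gripper": -1},{"x": -0.9,"y": 0.6,"z": -44,"rx": 0,"ry": 0,"rz": -0.002,"gripper": -1},{"x": -0.9,"y": 0.6,"z": -44,"rx": 0,"ry": 0,"rz": -0.002,"gripper": -1}])

```text
clock: 7.0
eef_pos: [439.9, 48.9, 49.5]
tcp_rot: [-3.141, -0.0, 2.757]
contact_force: [-0.6, 0.4, -3.4]
opening: 0.251
grasp_force: 50.4
```

Call:
servo_tool(deltas=[{"x": 0,"y": 0,"z": -3,"rx": 0,"ry": 0,"rz": 0,"gripper": -1},{"x": 0,"y": 0,"z": -6,"rx": 0,"ry": 0,"rz": 0,"gripper": -1},{"x": 0,"y": 0,"z": -9,"rx": 0,"ry": 0,"rz": 0,"gripper": -1},{"x": 0,"y": 0,"z": -11,"rx": 0,"ry": 0,"rz": 0,"gripper": -1},{"x": 0,"y": 0,"z": -11,"rx": 0,"ry": 0,"rz": 0,"gripper": -1},{"x": 0,"y": 0,"z": -11,"rx": 0,"ry": 0,"rz": 0,"gripper": -1}])

```text
clock: 7.6
eef_pos: [439.8, 49.1, 38.6]
tcp_rot: [-3.142, -0.0, 2.758]
contact_force: [0.2, 0.4, -3.3]
opening: 0.251
grasp_force: 50.5
```

Call:
servo_tool(deltas=[{"x": 0,"y": 0,"z": -0.7,"rx": 0,"ry": 0,"rz": 0,"gripper": -1},{"x": 0,"y": 0,"z": -1.2,"rx": 0,"ry": 0,"rz": 0,"gripper": -1},{"x": 0,"y": 0,"z": -1.2,"rx": 0,"ry": 0,"rz": 0,"gripper": -1}])

```text
clock: 7.9
eef_pos: [440.0, 49.1, 37.9]
tcp_rot: [3.141, 0.0, 2.758]
contact_force: [-2.1, -0.2, 5.6]
opening: 0.249
grasp_force: 51.9
```

Contact, seated. Release gently and rise.

Call:
servo_tool(deltas=[{"x": 0,"y": 0,"z": 0,"rx": 0,"ry": 0,"rz": 0,"gripper": 0},{"x": 0,"y": 0,"z": 0,"rx": 0,"ry": 0,"rz": 0,"gripper": 1},{"x": 0,"y": 0,"z": 0,"rx": 0,"ry": 0,"rz": 0,"gripper": 1},{"x": 0,"y": 0,"z": 0,"rx": 0,"ry": 0,"rz": 0,"gripper": 1},{"x": 0,"y": 0,"z": 0,"rx": 0,"ry": 0,"rz": 0,"gripper": 1},{"x": 0,"y": 0,"z": 10,"rx": 0,"ry": 0,"rz": 0,"gripper": 1},{"x": 0,"y": 0,"z": 40,"rx": 0,"ry": 0,"rz": 0,"gripper": 1},{"x": 0,"y": 0,"z": 80,"rx": 0,"ry": 0,"rz": 0,"gripper": 1},{"x": 0,"y": 0,"z": 120,"rx": 0,"ry": 0,"rz": 0,"gripper": 1},{"x": 0,"y": 0,"z": 120,"rx": 0,"ry": 0,"rz": 0,"gripper": 1}])

```text
clock: 8.9
eef_pos: [442.9, 49.4, 162.7]
tcp_rot: [3.138, 0.008, 2.758]
contact_force: [0.4, 0.8, -0.8]
opening: 1.0
grasp_force: 0.0
```

```bash
python3 - <<'E'
from h import *
c,f=snap('seat'); 
cv2.imwrite("pics/seatz.png",cv2.resize(f[60:360,170:470],(600,600),interpolation=cv2.INTER_CUBIC))
E
```

```text
8.95 [441.67095505  49.27297588 160.48412333] [3.13880624 0.00524892 2.75781445] [ 1.07741717e-01  1.59393095e-01  2.07831398e+00 -2.65265674e-05
  8.97942960e-01 -1.07926725e+00]
```

View pics/seatz.png

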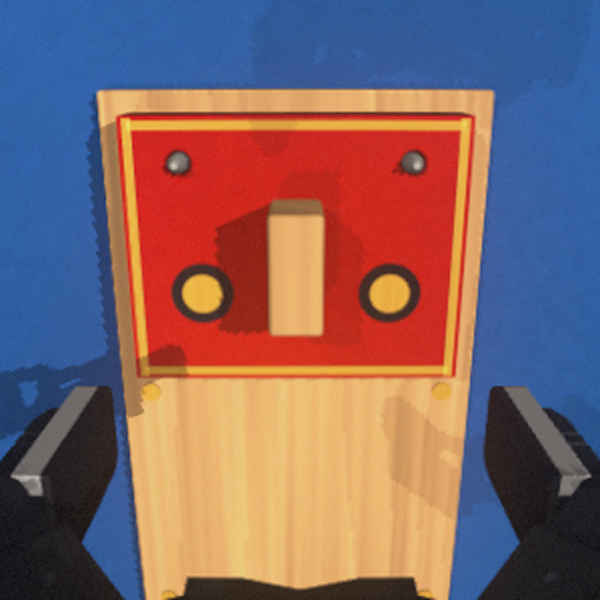

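Call:
servo_tool(deltas=[{"x": 141,"y": 283,"z": -10,"rx": 0,"ry": 0,"rz": -0.106,"gripper": 1},{"x": 141,"y": 283,"z": -10,"rx": 0,"ry": 0,"rz": -0.106,"gripper": 1},{"x": 141,"y": 283,"z": -10,"rx": 0,"ry": 0,"rz": -0.106,"gripper": 1},{"x": 141,"y": 283,"z": -10,"rx": 0,"ry": 0,"rz": -0.106,"gripper": 1},{"x": 141,"y": 283,"z": -10,"rx": 0,"ry": 0,"rz": -0.106,"gripper": 1},{"x": 141,"y": 283,"z": -10,"rx": 0,"ry": 0,"rz": -0.106,"gripper": 1},{"x": 141,"y": 283,"z": -10,"rx": 0,"ry": 0,"rz": -0.106,"gripper": 1},{"x": 141,"y": 283,"z": -10,"rx": 0,"ry": 0,"rz": -0.106,"gripper": 1},{"x": 141,"y": 283,"z": -10,"rx": 0,"ry": 0,"rz": -0.106,"gripper": 1}])

```text
clock: 9.85
eef_pos: [579.6, 331.3, 146.0]
tcp_rot: [-3.139, -0.001, 2.652]
contact_force: [-0.3, -0.2, -1.1]
opening: 0.999
grasp_force: 0.0
```

```bash
python3 - <<'E'
from h import *
c,f=snap('wed')
cv2.imwrite("pics/wedz.png",cv2.resize(f[60:300,170:470],(750,600),interpolation=cv2.INTER_CUBIC))
E
```

```text
9.9 [579.6592092  330.84606743 146.41839933] [-3.13932139e+00 -1.17500927e-03  2.65163278e+00] [ 5.16508223e-01  5.01945427e-01  1.60528422e+00 -2.57844448e-04
  1.03691057e+00 -5.64198066e-01]
```

View pics/wedz.png

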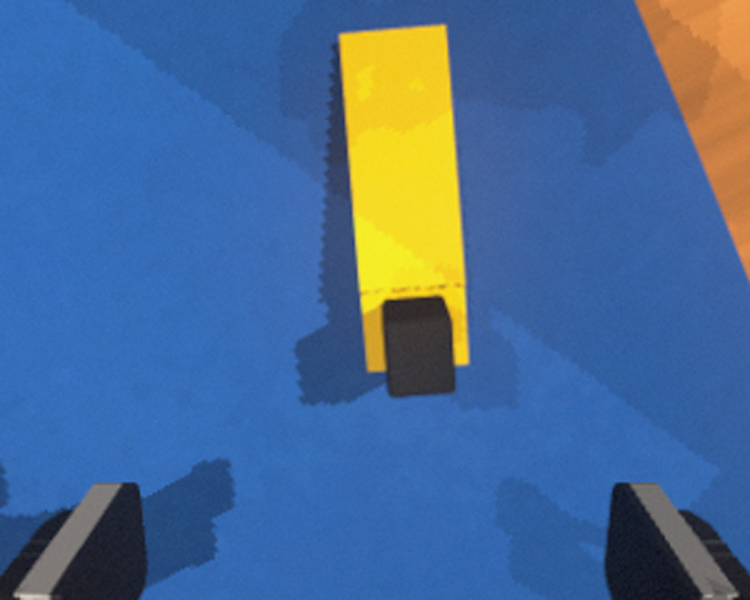

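```bash
python3 - <<'E'
from h import *
c=load("wed"); z=lambda l:np.array(l)/2.5+[170,60]
px=z([(340,34),(446,25),(361,292),(465,285),(389,396),(455,391)])
m=np.array([(102,18,4),(102,-18,4),(17,18,22.7),(17,-18,22.7),(-13,11,50),(-13,-11,50)])
w=ray(c,px,m[:,2]); o,t,e=fit2(m,w); print(o,t,np.radians(t),e)
M=R.from_euler("z",t,degrees=True).as_matrix()[:2,:2]; print(((w[:,:2]-o)@M-m[:,:2]).round(1))
s=r.sense();print("delta",o-s["eef_pos"][:2],np.radians(t)-s["tcp_rot"][2],s["eef_pos"])
E
```

```text
[587.96403993 342.6015921 ] 156.64040106162673 2.733890740169808 1.21807367288136
[[-0.4 -0.1]
 [-0.4  0.2]
 [-0.5 -0.3]
 [-0.9  0.1]
 [ 1.1 -0.4]
 [ 1.1  0.5]]
delta [ 8.30483073 11.75552466] 0.08225796424697807 [579.6592092  330.84606743 146.41839933]
```

Call:
servo_tool(deltas=[{"x": 8.3,"y": 11.8,"z": -20,"rx": 0,"ry": 0,"rz": 0.082,"gripper": 1},{"x": 8.3,"y": 11.8,"z": -60,"rx": 0,"ry": 0,"rz": 0.082,"gripper": 1},{"x": 8.3,"y": 11.8,"z": -90,"rx": 0,"ry": 0,"rz": 0.082,"gripper": 1},{"x": 8.3,"y": 11.8,"z": -105,"rx": 0,"ry": 0,"rz": 0.082,"gripper": 1},{"x": 8.3,"y": 11.8,"z": -105,"rx": 0,"ry": 0,"rz": 0.082,"gripper": 1},{"x": 8.3,"y": 11.8,"z": -105,"rx": 0,"ry": 0,"rz": 0.082,"gripper": 1}])

```text
clock: 10.5
eef_pos: [589.6, 343.6, 43.5]
tcp_rot: [3.141, 0.0, 2.733]
contact_force: [-0.1, 0.4, -0.4]
opening: 0.999
grasp_force: 0.0
```

Call:
servo_tool(deltas=[{"x": -1.4,"y": -1,"z": -10,"rx": 0,"ry": 0,"rz": 0,"gripper": 1},{"x": -1.4,"y": -1,"z": -18,"rx": 0,"ry": 0,"rz": 0,"gripper": 1},{"x": -1.4,"y": -1,"z": -18,"rx": 0,"ry": 0,"rz": 0,"gripper": -1},{"x": -1.4,"y": -1,"z": -18,"rx": 0,"ry": 0,"rz": 0,"gripper": -1},{"x": -1.4,"y": -1,"z": -18,"rx": 0,"ry": 0,"rz": 0,"gripper": -1},{"x": -1.4,"y": -1,"z": -18,"rx": 0,"ry": 0,"rz": 0,"gripper": -1},{"x": -1.4,"y": -1,"z": -18,"rx": 0,"ry": 0,"rz": 0,"gripper": -1},{"x": -1.4,"y": -1,"z": -18,"rx": 0,"ry": 0,"rz": 0,"gripper": -1},{"x": -1.4,"y": -1,"z": -18,"rx": 0,"ry": 0,"rz": 0,"gripper": -1}], newtons=70)

```text
clock: 11.4
eef_pos: [588.0, 343.1, 24.9]
tcp_rot: [3.141, 0.0, 2.734]
contact_force: [-0.5, -0.4, 5.2]
opening: 0.244
grasp_force: 69.2
```

Call:
servo_tool(deltas=[{"x": 0,"y": 0,"z": 20,"rx": 0,"ry": 0,"rz": 0,"gripper": -1},{"x": 0,"y": 0,"z": 55,"rx": 0,"ry": 0,"rz": 0,"gripper": -1},{"x": 15.7,"y": -45,"z": 60,"rx": 0,"ry": 0,"rz": 0.026,"gripper": -1},{"x": 15.7,"y": -90,"z": 60,"rx": 0,"ry": 0,"rz": 0.026,"gripper": -1},{"x": 15.7,"y": -135,"z": 60,"rx": 0,"ry": 0,"rz": 0.026,"gripper": -1},{"x": 15.7,"y": -180,"z": 60,"rx": 0,"ry": 0,"rz": 0.026,"gripper": -1},{"x": 15.7,"y": -225,"z": 60,"rx": 0,"ry": 0,"rz": 0.026,"gripper": -1},{"x": 15.7,"y": -270,"z": 60,"rx": 0,"ry": 0,"rz": 0.026,"gripper": -1},{"x": 15.7,"y": -310,"z": 60,"rx": 0,"ry": 0,"rz": 0.026,"gripper": -1},{"x": 15.7,"y": -340,"z": 60,"rx": 0,"ry": 0,"rz": 0.026,"gripper": -1}])

```text
clock: 12.4
eef_pos: [602.7, 0.4, 84.1]
tcp_rot: [-3.141, -0.001, 2.759]
contact_force: [0.3, -0.4, -0.9]
opening: 0.24
grasp_force: 68.8
```

Call:
servo_tool(deltas=[{"x": 0,"y": -19.6,"z": 0,"rx": 0,"ry": 0,"rz": 0,"gripper": -1},{"x": 0,"y": -19.6,"z": -20,"rx": 0,"ry": 0,"rz": 0,"gripper": -1},{"x": 0,"y": -19.6,"z": -40,"rx": 0,"ry": 0,"rz": 0,"gripper": -1},{"x": 0,"y": -19.6,"z": -45,"rx": 0,"ry": 0,"rz": 0,"gripper": -1},{"x": 0,"y": -19.6,"z": -45,"rx": 0,"ry": 0,"rz": 0,"gripper": -1},{"x": 0,"y": -19.6,"z": -45,"rx": 0,"ry": 0,"rz": 0,"gripper": -1}])

```text
clock: 13.0
eef_pos: [603.7, -16.5, 39.9]
tcp_rot: [3.141, 0.0, 2.76]
contact_force: [0.4, 0.2, -1.8]
opening: 0.241
grasp_force: 68.8
```

Call:
servo_tool(deltas=[{"x": 0,"y": 0,"z": -3,"rx": 0,"ry": 0,"rz": 0,"gripper": -1},{"x": 0,"y": 0,"z": -4.5,"rx": 0,"ry": 0,"rz": 0,"gripper": -1},{"x": 0,"y": 0,"z": -5.2,"rx": 0,"ry": 0,"rz": 0,"gripper": -1},{"x": 0,"y": 0,"z": -5.2,"rx": 0,"ry": 0,"rz": 0,"gripper": -1}])

```text
clock: 13.4
eef_pos: [603.7, -16.6, 34.9]
tcp_rot: [3.141, 0.001, 2.76]
contact_force: [-0.6, 0.6, 4.0]
opening: 0.242
grasp_force: 69.5
```

Call:
servo_tool(deltas=[{"x": -5.6,"y": 2.2,"z": 0,"rx": 0,"ry": 0,"rz": 0,"gripper": -1},{"x": -11.1,"y": 4.5,"z": 0,"rx": 0,"ry": 0,"rz": 0,"gripper": -1},{"x": -16.7,"y": 6.7,"z": 0,"rx": 0,"ry": 0,"rz": 0,"gripper": -1},{"x": -22.3,"y": 8.9,"z": 0,"rx": 0,"ry": 0,"rz": 0,"gripper": -1},{"x": -27.8,"y": 11.2,"z": 0,"rx": 0,"ry": 0,"rz": 0,"gripper": -1},{"x": -33.4,"y": 13.4,"z": 0,"rx": 0,"ry": 0,"rz": 0,"gripper": -1},{"x": -39,"y": 15.6,"z": 0,"rx": 0,"ry": 0,"rz": 0,"gripper": -1},{"x": -44.5,"y": 17.9,"z": 0,"rx": 0,"ry": 0,"rz": 0,"gripper": -1},{"x": -48.3,"y": 19.4,"z": 0,"rx": 0,"ry": 0,"rz": 0,"gripper": -1},{"x": -48.3,"y": 19.4,"z": 0,"rx": 0,"ry": 0,"rz": 0,"gripper": -1}])

```text
clock: 14.4
eef_pos: [555.0, 3.0, 34.8]
tcp_rot: [3.141, 0.001, 2.76]
contact_force: [1.5, 0.5, 7.1]
opening: 0.245
grasp_force: 70.0
```

Call:
servo_tool(deltas=[{"x": -2.8,"y": 1.1,"z": 0,"rx": 0,"ry": 0,"rz": 0,"gripper": -1},{"x": -5.5,"y": 2.2,"z": 0,"rx": 0,"ry": 0,"rz": 0,"gripper": -1},{"x": -8.2,"y": 3.3,"z": 0,"rx": 0,"ry": 0,"rz": 0,"gripper": -1},{"x": -11,"y": 4.4,"z": 0,"rx": 0,"ry": 0,"rz": 0,"gripper": -1},{"x": -13.7,"y": 5.5,"z": 0,"rx": 0,"ry": 0,"rz": 0,"gripper": -1},{"x": -16.4,"y": 6.6,"z": 0,"rx": 0,"ry": 0,"rz": 0,"gripper": -1},{"x": -19.2,"y": 7.7,"z": 0,"rx": 0,"ry": 0,"rz": 0,"gripper": -1},{"x": -21.9,"y": 8.8,"z": 0,"rx": 0,"ry": 0,"rz": 0,"gripper": -1},{"x": -21.9,"y": 8.8,"z": 0,"rx": 0,"ry": 0,"rz": 0,"gripper": -1},{"x": -21.9,"y": 8.8,"z": 0,"rx": 0,"ry": 0,"rz": 0,"gripper": -1}])

```text
clock: 15.4
eef_pos: [534.1, 11.6, 34.9]
tcp_rot: [3.141, 0.002, 2.76]
contact_force: [4.4, -1.5, 6.5]
opening: 0.242
grasp_force: 69.8
```

```bash
python3 - <<'E'
from h import *
c,f=snap('fin'); a=f[60:360,170:470]
g=r.grab_frame("scene")[150:260,270:380]; cv2.imwrite("pics/finz.png",np.hstack([cv2.resize(a,(400,400),interpolation=2),cv2.resize(g,(400,400),interpolation=2)]))
print(r.sense()["contact_force"])
E
```

```text
15.45 [534.10303007  11.5429869   34.84334309] [3.14073571e+00 2.23465342e-03 2.75995960e+00] [ 1.88534068e-02  4.84922255e-01  1.96889199e+00 -1.29677927e-04
  6.85386490e-01 -1.17021053e+00]
[ 4.91745631 -0.45049355  5.57377687]
```

View pics/finz.png

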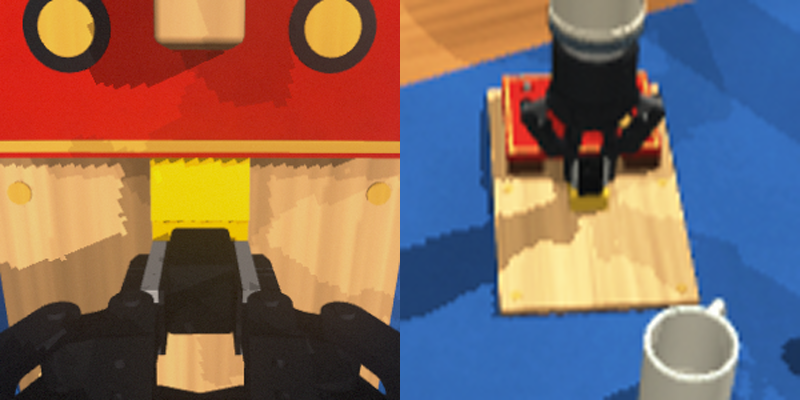

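```bash
python3 - <<'E'
from h import *
c=load("fin"); ex=np.array([-.9281,.3724]); z=lambda l:np.array(l)*.75+[170,60]
w=ray(c,z([(200,221),(200,157),(100,158),(300,157)]),[10+22.7-.3,38,38,38]); print(((w[:,:2]-[515.5,18.85])@ex).round(1))
g=ray(c,z([(200,330)]),[59.7]); print((g[:,:2]-[515.5,18.85])@ex)
for x,l in((19.5,38),(19.5,34)): print(proj(c,[[515.5+x*ex[0],18.85+x*ex[1],l]]), z([(200,157)]))
E
```

```text
[-3.6 21.8 21.5 21.9]
[-30.82722404]
[[319.71409514 182.81490932]] [[320.   177.75]]
[[319.71065115 180.67563953]] [[320.   177.75]]
```

```bash
python3 - <<'E'
from h import *
c=load("seat"); ex=np.array([-.9281,.3724])
w=ray(c,np.array([(150,377),(295,377),(440,377)])/2+[170,60],34); print(((w[:,:2]-[515.5,18.85])@ex).round(1))
E
```

```text
[20.2 20.2 19.9]
```

Call:
servo_tool(deltas=[{"x": -1.2,"y": 0.5,"z": 0,"rx": 0,"ry": 0,"rz": 0,"gripper": -1},{"x": -2.1,"y": 0.9,"z": 0,"rx": 0,"ry": 0,"rz": 0,"gripper": -1},{"x": -2.1,"y": 0.9,"z": 0,"rx": 0,"ry": 0,"rz": 0,"gripper": -1},{"x": -2.1,"y": 0.9,"z": 0,"rx": 0,"ry": 0,"rz": 0,"gripper": -1},{"x": -2.1,"y": 0.9,"z": 0,"rx": 0,"ry": 0,"rz": 0,"gripper": -1}])

```text
clock: 16.0
eef_pos: [532.4, 12.3, 34.9]
tcp_rot: [3.141, 0.003, 2.76]
contact_force: [5.2, -2.2, 4.9]
opening: 0.242
grasp_force: 69.6
```

```bash
python3 -c "
from rig import r
print(r.sign_off())"
```

```text
the job is handed in; nothing more can be done
None
```

The job is handed in. The smaller red panel was seated over both pins and let go. The wedge is held flat on the base board about 62 mm under the free edge, which by my calculation lifts it about 3.9 mm; I took no picture after the last 2 mm push.

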